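# Close the pod dispenser to the click

## Task

The pod dispenser has just been refilled: close it up again. First push the shutter on its deck fully shut over the filling mouth, then turn the lever knob clockwise until its slip clutch clicks, once, and stop there: no second click. Leave the cap tight and do not disturb the bowl, measuring cups or coasters around it.

Things in the scene. Friction and masses are not known exactly. Their poses are not given: they have to be found in the camera images.
- dispenser: frosted plastic pod dispenser, closed box 130 (x) by 250 (y) mm, pale deck on top at 120 mm; fixed to the worktop. Origin at the centre of its underside, z up, push paddle on its -x face. On the deck: the lever knob towards its -y end, the shutter over the filling mouth towards its +y end. All heights in this list are above the worktop.
- shutter (a joint): opening of the shutter in m: 0 = fully shut (against its stop), up to 0.065 = open. It grows as the shutter slides along the dispenser's +y; it slides between two low rails (128 mm high) with about 2 N of friction and stays where it is left.
- fin (a point): point in the middle of the upright fin on the shutter, at 137 mm height. The fin is 44 mm wide (along the dispenser's x), 8 mm thick (along its y), foot at 125, top at 149 mm height, and stands in the middle of the 60 by 60 mm shutter plate. Shut, it lies at dispenser x = 0, y = +45 mm. Push it from its +y side to shut.
- knob_axis (a point): fixed point on the knob's upright axis at 145 mm height, at dispenser x = 0, y = -65 mm; axes as the dispenser's. Clockwise from above tightens the cap, at about 0.06 N m while it runs freely. It meets its seat 0.8 to 3.2 rad on from the start; this differs each time and nothing shows where: it has to be felt. Turned anticlockwise it unscrews.
- lever_mid (a point): point inside the knob's single lever arm, 42 mm out from the knob's axis, at mid height (145 mm); its x axis points outward along the arm. The arm is an upright bar 10 mm thick, 26 mm tall (132 to 158 mm high), reaching 58 mm from the axis; the round hub is 28 mm across. Pushing here takes 1.5 N while running freely, 8 to 12 N to make the clutch click.
- clutch (a joint): clockwise slip of the lever arm on its clutch, rad: 0 at the start, within 0.1 while running freely. At the seat the arm stiffens until, at about 0.35 N m, it jumps on with a click and the resistance drops: 0.52 rad (30 degrees) per click, so 0.52 after one, 1.05 after two.
- collar_tab (a point): end of a small tab on the steel collar below the lever, 26 mm from the knob's axis, 127 mm high (collar 44 mm across, top at 132 mm). The collar turns with the lever but stays when the clutch slips. At the seat the tab points within 1.2 rad of the dispenser's -x direction; where exactly differs each time.
- bowl: bystander: stoneware bowl, 124 mm across, 55 mm high; origin at the centre of its underside
- cup_large: bystander: steel measuring cup, 80 mm across, 45 mm high, flat handle 60 mm long towards its +y; origin under its centre
- cup_medium: bystander: steel measuring cup, 64 mm across, 36 mm high, same handle; origin under its centre
- cup_small: bystander: steel measuring cup, 50 mm across, 28 mm high, same handle; origin under its centre
- coasters: bystander: stack of five round bamboo coasters, 94 mm across, 40 mm high; origin under its centre
- coaster: bystander: single round bamboo coaster lying flat, 94 mm across, 7.5 mm high; origin under its centre

How it is judged:
By the outcome, as a careful person would: the job done as asked, in the order asked, and still so for the second after the job is handed in, with the robot touching nothing.
It also fails if it takes over 48 s, if anything falls off the work surface, if the arm or the gripper's body presses on something with over 40 N, if the wrist force passes 120 N, or if a joint passes its speed limit or range.

## Robot

A 6-joint arm with a two-finger parallel gripper is mounted at the origin on the work surface. World frame = base frame: x ahead of the robot, y to its left, z up, the work surface at z = 0. Lengths are in mm, angles in rad, forces in N, time in s.
With the tool pointing down it reaches from about 300 to 775 mm from the base axis. Payload 14.6 kg.
Tool frame: the origin (TCP) lies midway between the tips of the shut fingers; the grasp point (between the pads) lies behind it (manip.grip_depth is the z of the grasp point in the tool frame, in mm); z points along the fingers, y is the line along which they close (so a half turn about z gives the same grasp; the last joint's range is limited). The gripper opens to 94 mm and grips with 3 to 60 N. Pads are 16 mm wide; open, the fingers measure 119 mm over their backs; the gripper's body (75 mm by 177 mm) begins 78 mm behind the grasp point.
Start: joints at [-1.241, 0.3, 1.521, -0, 1.321, -0.067], TCP at [212.55, -507.259, 205.446] pointing down, gripper open.
Joint ranges: [-3.03, 3.03], [-0.79, 2.21], [0.23, 2.52], [-1.04, 4.18], [0, 3.07], [-2.55, 2.55]. Speed limits (rad/s): [2.22, 2.22, 2.57, 3.14, 3.14, 3.14].

## Interface

Orientations are given as [roll, pitch, yaw] about the fixed x, y, z axes, in that order (R = Rz(yaw) Ry(pitch) Rx(roll)).
In Python, from cell import manip gives the robot as it stands.
- The arm moves only by the shell command python3 nudge.py 'ROWS' [OPENING] [FORCE]. ROWS is a JSON list of rows, 1 to 5 of them, each an object with the fields sx, sy, sz (the shift in fractions of the full range, 1 being 250 mm), ax, ay, az (a rotation vector in shares of pi rad (1.0 is pi rad)); a field left out counts as zero; each row is the pose to reach, as a shift and turn from the pose commanded when the command began, along the tool's axes at that moment; what a row does not reach only later rows make up. A row lasts 1/10 s, in which the tool goes at most 50 mm and 0.15 rad, less where a joint would pass 70% of its speed; a pose out of reach is approached as far as the arm can. OPENING is the finger opening in mm, set as the command begins (- or left out keeps the last). The fingers move at their own pace and stop on an object; FORCE is the grip in N (left out, the last holds). Time passes only in rows, so rows that do not move let the fingers close. It prints the time, the measured TCP pose, the force, the opening and the grip force at its end. No shift or turn number may pass 1 either way. Input that does not fit is refused with a message, and nothing moves.
- manip.read_state(): the state, without advancing time (a new reading comes with each control period).
- manip.camera(name): name is "scene" or "top" or "wrist"; returns (picture, depth): 420x560x3 uint8, red, green, blue; 420x560 float32, mm along the optical axis (not along the pixel's ray), 0 where there is no reading.
- manip.camera_info(name): a dict with "K" (3x3 intrinsics, pixels), "rvec" (rotation vector, rad) and "tvec" (3), from world to camera coordinates, as OpenCV has them; the wrist camera has in their place "mount" (4x4, takes a point from camera to tool coordinates, whose origin is the TCP and whose axes are the flange's). Camera axes: x right, y down, z forward; pixel columns grow to the right and rows downward; lengths in mm; the calibration is good to about 2 mm. A picture is of the moment at which its call begins: read the wrist's pose just before it. camera_info takes no time and is no camera call.
- manip.sign_off(): hands the job in; it is judged then, once.
The state is a dict: "clock": time; "joints": joint angles; "qd": joint speeds; "effort": joint torques, N m; "eef_pos": TCP position; "eef_rot": TCP orientation; "wrist_force": force on the tool from outside, world axes, zero at the start; "moment": the same for the moment, N m; "finger_gap": finger opening in mm; "finger_force": force on a finger pad.
Only numpy, scipy, OpenCV 4.12 (cv2) and the standard library are available. Lean on these libraries where they do the work, as an engineer would, in place of code of your own. Each camera call takes 0.05 s, during which the arm holds its last target. There are 200 camera calls.

## Working session

There is one attempt and no reset: what is moved stays moved. The work goes in short steps, Python scripts to look and compute and a shell command to move; the robot and the scene stay as the last step left them, time stands still between calls to the robot, and variables do not carry over. Pictures are saved under pics/ and viewed, at most 10 in all, crops included, and the job is handed in when it is done.

```bash
ls; mkdir -p pics; python3 - <<'E'
from cell import manip
import cv2,numpy as np
for n in("top","scene"):
    p,d=manip.camera(n); cv2.imwrite(f"pics/{n}0.png",p[:,:,::-1]); np.save(f"pics/{n}0.npy",d)
    i=manip.camera_info(n); R=cv2.Rodrigues(np.array(i["rvec"],float))[0]; print(n,np.array(i["K"]).round(1).tolist(),(-R.T@np.array(i["tvec"]).ravel()).round(1),R.round(2).tolist())
print(manip.read_state(),manip.grip_depth)
E
```

```text
cell.py
nudge.py
pics
top [[448.6, 0.0, 277.6], [0.0, 448.6, 216.1], [0.0, 0.0, 1.0]] [513.4  36.2 936.2] [[-0.03, -1.0, -0.02], [-1.0, 0.03, -0.03], [0.03, 0.02, -1.0]]
scene [[378.9, 0.0, 282.0], [0.0, 378.9, 215.2], [0.0, 0.0, 1.0]] [1089.2  133.9  653.6] [[-0.15, 0.99, -0.0], [0.69, 0.1, -0.71], [-0.7, -0.11, -0.7]]
{'clock': 0.1, 'joints': array([-1.24061070e+00,  3.00417745e-01,  1.52151130e+00, -1.29926287e-05,
        1.32069227e+00, -6.66031721e-02]), 'qd': array([-0.0007537 , -0.0025526 , -0.00299723,  0.00034859,  0.00051611,
       -0.00077626]), 'effort': array([ 3.32583932e-04, -5.32650733e+01, -3.53285694e+01,  7.10368180e-02,
        2.35494808e-02, -6.61667013e-05]), 'eef_pos': array([ 212.46969036, -507.05273733,  204.94511463]), 'eef_rot': array([-3.14056544e+00, -5.59037705e-05,  3.96791995e-01]), 'wrist_force': array([-0.67462555,  0.96497159, -0.07953533]), 'moment': array([-0.02547158,  0.02432203, -0.04446113]), 'finger_force': 0.0, 'finger_gap': 93.80296398474955} -18.8
```

View pics/top0.png

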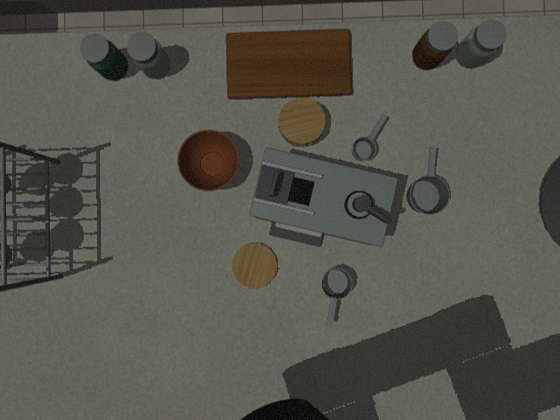

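View pics/scene0.png

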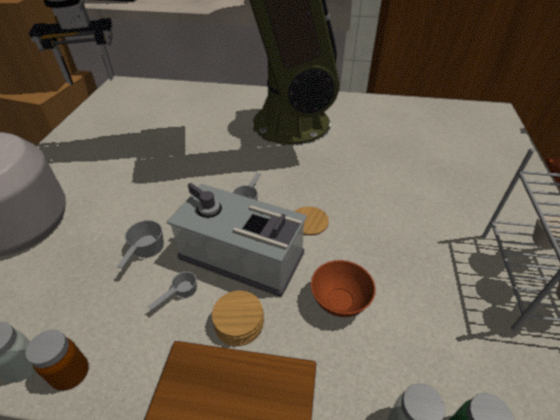

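The top view shows the dispenser deck at about (323,197). The knob is at (360,204) with its lever pointing to (388,218). The fin is near (283,185) and the dark mouth near (300,191). The paddle, at (297,232), is on the robot side. The scene view agrees with this: knob at (207,205), fin at (278,225).

```bash
cat > h.py <<'E'
import numpy as np,cv2
from cell import manip
def cloud(n,d):
    i=manip.camera_info(n);K=np.array(i["K"],float);R=cv2.Rodrigues(np.array(i["rvec"],float))[0];t=np.array(i["tvec"],float).ravel()
    v,u=np.mgrid[:d.shape[0],:d.shape[1]]
    c=np.dstack([(u-K[0,2])/K[0,0]*d,(v-K[1,2])/K[1,1]*d,d]).reshape(-1,3)
    P=((c-t)@R).reshape(d.shape+(3,)); P[d<=0]=-999; return P
E
python3 - <<'E'
from h import *
for n,(a,b,c,e) in {"top":(145,250,245,400),"scene":(180,290,165,310)}.items():
    P=cloud(n,np.load(f"pics/{n}0.npy"))[a:b,c:e]; z=P[...,2]
    print(n,"deck z",np.median(z[(z>105)&(z<135)]),"max",z.max())
    m=((z>112)).astype(np.uint8)
    q=P[(z>113)&(z<175)][:,:2]
    r=cv2.minAreaRect(q.astype(np.float32)); print(r,cv2.boxPoints(r).round(1).tolist())
    # high parts
    m=((z>138)&(z<175)).astype(np.uint8); k,l,s,cc=cv2.connectedComponentsWithStats(m)
    for j in range(1,k):
        if s[j,4]>=8:
            w=P[l==j]; rr=cv2.minAreaRect(w[:,:2].astype(np.float32)); print(j,s[j],w.mean(0).round(1),np.percentile(w[:,2],[5,50,95]).round(1),rr)
E
```

```text
top deck z 120.3356923222394 max 161.5096557185656
((571.4364013671875, -35.08387756347656), (250.26580810546875, 129.90904235839844), 75.06774139404297) [[476.3999938964844, -139.3000030517578], [602.0, -172.6999969482422], [666.4000244140625, 69.0999984741211], [540.9000244140625, 102.5999984741211]]
1 [ 24  27  10  25 117] [594.7  53.9 148. ] [145.4 148.1 150.9] ((595.0035400390625, 53.981101989746094), (7.9637131690979, 43.63861083984375), 75.4395751953125)
2 [107  51  39  28 402] [ 545.5 -109.7  156. ] [143.2 157.5 159.7] ((545.3860473632812, -117.10662841796875), (70.46546936035156, 26.913232803344727), 65.66930389404297)
scene deck z 119.0921645959011 max 158.72214921291268
((573.8658447265625, -35.91941833496094), (250.55926513671875, 130.98867797851562), 74.84646606445312) [[477.8999938964844, -139.6999969482422], [604.2999877929688, -174.0], [669.7999877929688, 67.9000015258789], [543.4000244140625, 102.0999984741211]]
1 [ 22   3  28  25 327] [ 552.6 -110.1  151.8] [139.7 155.3 157.6] ((548.9180908203125, -118.32913208007812), (71.83985137939453, 26.563894271850586), 65.22128295898438)
2 [108  34  12  19 105] [600.1  53.3 145.5] [138.8 146.6 148.7] ((597.474609375, 53.189659118652344), (7.885439395904541, 44.01814270019531), 75.4668960571289)
```

```bash
python3 - <<'E'
import cv2
a=cv2.imread("pics/top0.png")[140:255,235:410]; cv2.imwrite("pics/topc.png",cv2.resize(a,None,fx=4.5,fy=4.5,interpolation=cv2.INTER_CUBIC))
E
```

```text
(no output)
```

View pics/topc.png

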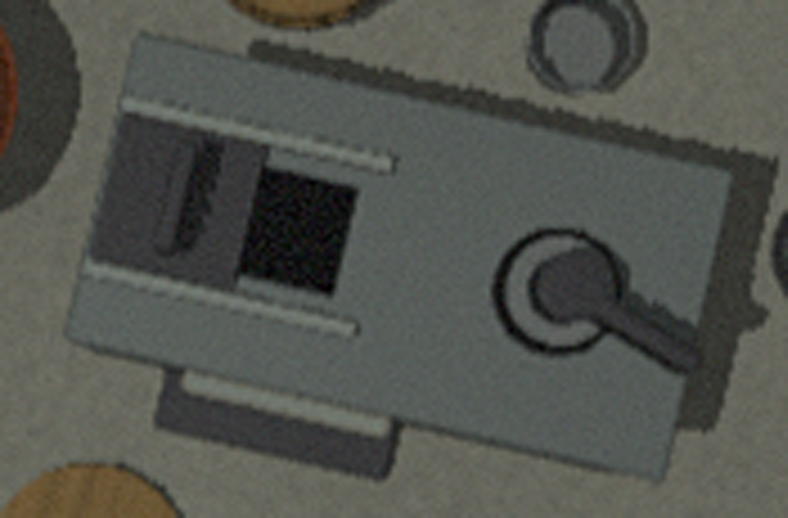

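The two views agree to within 3 mm. Taking their mean, the dispenser centre is (572.6, -35.5) with yaw -15°, the shutter is about 47 mm open, and the lever points to -114° in world. I'll travel with the fingers shut, then turn to yaw 75°.

Careful with the scale: shifts go in shares of 250 mm and turns go in shares of pi rad. That gives: 195 mm / 250 = 0.78, -130 mm / 250 = -0.52.

```bash
cat >> h.py <<'E'
C=np.array([572.6,-35.5]);Y=np.array([np.cos(np.radians(75)),np.sin(np.radians(75))]);X=np.array([Y[1],-Y[0]]);AX=C-65*Y
def go(xy,z,yaw):
    s=manip.read_state();p=s["eef_pos"];w=s["eef_rot"][2];d=np.array(xy)-p[:2]
    print("tool shift",np.round([d@[np.cos(w),np.sin(w)],d@[np.sin(w),-np.cos(w)],p[2]-z,-(yaw-w)],3),"disp xy",((p[:2]-C)@X).round(1),((p[:2]-C)@Y).round(1),"rot",s["eef_rot"].round(3),"clk",s["clock"],"q6",s["joints"][5].round(2),"F",s["wrist_force"].round(1))
E
python3 nudge.py '[{"sx": 0.156, "sy": -0.104}, {"sx": 0.312, "sy": -0.208}, {"sx": 0.468, "sy": -0.312}, {"sx": 0.624, "sy": -0.416}, {"sx": 0.78, "sy": -0.52}]' 0 20
python3 nudge.py '[{"sx": 0.156, "sy": -0.104}, {"sx": 0.312, "sy": -0.208}, {"sx": 0.468, "sy": -0.312}, {"sx": 0.624, "sy": -0.416}, {"sx": 0.78, "sy": -0.52}]'
python3 nudge.py '[{"sx": 0.156, "sy": -0.104}, {"sx": 0.312, "sy": -0.208}, {"sx": 0.468, "sy": -0.312}, {"sx": 0.624, "sy": -0.416}, {"sx": 0.78, "sy": -0.52}]'
python3 nudge.py '[{"az": -0.0414}, {"az": -0.0828}, {"az": -0.1241}, {"az": -0.1655}, {"az": -0.2069}]'
python3 nudge.py '[{"az": -0.0414}, {"az": -0.0828}, {"az": -0.0828}]'
python3 -c "
from h import *
go(C+118*Y,134,np.radians(75))"
```

```text
clock: 0.6
eef_pos: [342.7, -310.2, 205.3]
eef_rot: [-3.141, 0.0, 0.396]
wrist_force: [0.4, -0.1, 0.4]
finger_gap: 57.1
finger_force: 0.0
clock: 1.1
eef_pos: [472.4, -114.9, 205.4]
eef_rot: [-3.142, 0.0, 0.397]
wrist_force: [0.3, -0.3, 0.3]
finger_gap: 17.4
finger_force: 0.0
clock: 1.6
eef_pos: [602.0, 80.4, 205.1]
eef_rot: [-3.141, 0.0, 0.397]
wrist_force: [0.4, -1.0, 1.0]
finger_gap: 0.2
finger_force: 0.0
clock: 2.1
eef_pos: [601.2, 78.5, 205.0]
eef_rot: [-3.141, 0.0, 1.052]
wrist_force: [0.0, -0.0, -0.5]
finger_gap: 0.6
finger_force: 0.0
clock: 2.4
eef_pos: [601.2, 78.5, 205.1]
eef_rot: [-3.141, 0.0, 1.309]
wrist_force: [0.6, 0.0, -0.1]
finger_gap: 0.7
finger_force: 0.0
tool shift [ 0.456  1.837 71.108 -0.   ] disp xy -1.8 117.5 rot [-3.141  0.     1.309] clk 2.4 q6 0.33 F [ 0.6  0.  -0.1]
```

Converted, 71 mm / 250 = 0.284, 45 mm / 250 = 0.18.

```bash

python3 nudge.py '[{"sy": 0.008, "sz": 0.08}, {"sy": 0.008, "sz": 0.18}, {"sy": 0.008, "sz": 0.284}, {"sy": 0.008, "sz": 0.284}]'
python3 nudge.py '[{"sx": -0.032}, {"sx": -0.064}, {"sx": -0.096}, {"sx": -0.12}, {"sx": -0.12}]'
python3 nudge.py '[{"sx": -0.028}, {"sx": -0.056}, {"sx": -0.084}, {"sx": -0.096}, {"sx": -0.096}]'
python3 -c "
from h import *
go(C+57*Y,134,np.radians(75))"
```

```text
clock: 2.8
eef_pos: [601.6, 77.9, 131.0]
eef_rot: [-3.136, 0.002, 1.303]
wrist_force: [-0.2, -0.4, 0.1]
finger_gap: 0.2
finger_force: 0.0
clock: 3.3
eef_pos: [595.5, 48.0, 135.2]
eef_rot: [3.141, -0.0, 1.306]
wrist_force: [0.0, 0.5, -0.7]
finger_gap: 0.6
finger_force: 0.0
clock: 3.8
eef_pos: [589.0, 25.2, 134.4]
eef_rot: [-3.141, 0.0, 1.306]
wrist_force: [-0.7, -0.8, -0.8]
finger_gap: 0.5
finger_force: 0.0
tool shift [-5.929e+00 -1.250e-01  3.530e-01 -3.000e-03] disp xy 0.1 62.9 rot [-3.141  0.     1.306] clk 3.8 q6 0.25 F [-0.7 -0.8 -0.8]
```

Converted, -4 mm / 250 = -0.016, -2 mm / 250 = -0.008.

```bash

python3 nudge.py '[{"sx": -0.008}, {"sx": -0.016}]'
python3 nudge.py '[{"sx": -0.004}, {"sx": -0.008}]'
python3 nudge.py '[{"sx": -0.004}]'
python3 -c "
from h import *
go(C+57*Y,134,np.radians(75))
p,d=manip.camera('top');cv2.imwrite('pics/top1.png',cv2.resize(p[140:255,235:410,::-1],None,fx=4.5,fy=4.5));P=cloud('top',d)[145:250,245:345];z=P[...,2]
m=(z>138)&(z<152);print(m.sum())"
```

```text
clock: 4.0
eef_pos: [588.1, 22.1, 134.3]
eef_rot: [-3.141, -0.0, 1.307]
wrist_force: [0.5, 1.7, 0.2]
finger_gap: 0.4
finger_force: 0.9
clock: 4.2
eef_pos: [587.8, 21.2, 134.4]
eef_rot: [3.142, -0.002, 1.307]
wrist_force: [5.0, 13.5, -1.8]
finger_gap: 0.5
finger_force: 6.9
clock: 4.3
eef_pos: [587.8, 21.1, 134.4]
eef_rot: [3.141, -0.004, 1.307]
wrist_force: [6.2, 18.5, -3.0]
finger_gap: 0.4
finger_force: 9.8
tool shift [-1.588 -0.047  0.413 -0.002] disp xy 0.0 58.6 rot [ 3.141 -0.004  1.307] clk 4.3 q6 0.23 F [ 6.2 18.5 -3. ]
0
```

View pics/top1.png

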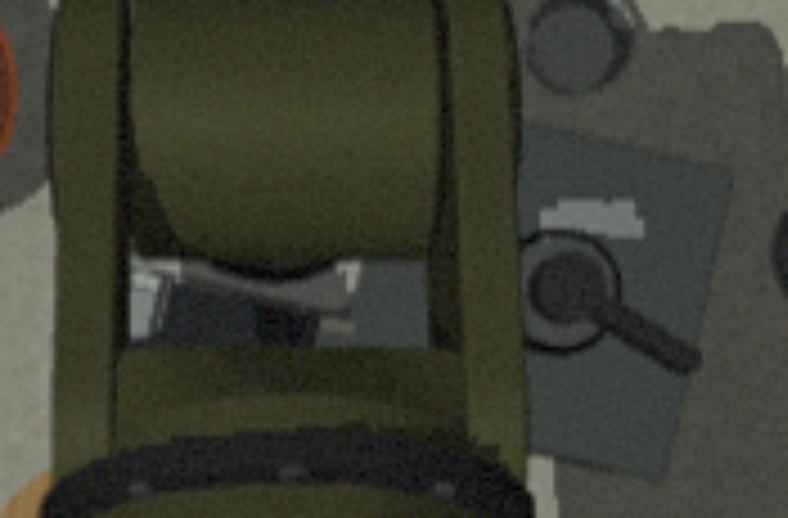

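The fingers met a firm stop (18 N) at dispenser y of about 58.6, so the shutter is shut. The top view is mostly covered by the arm, and the lever at (640,330) has not moved. I'll back off and move to the lever.

```bash

python3 nudge.py '[{"sx": 0.032}, {"sx": 0.06}, {"sx": 0.06, "sz": -0.12}, {"sx": 0.06, "sz": -0.264}, {"sx": 0.06, "sz": -0.264}]'
python3 nudge.py '[{"az": -0.0446}, {"az": -0.0891}, {"az": -0.1337}, {"az": -0.1783}, {"az": -0.2228}]'
python3 nudge.py '[{"az": -0.0446}, {"az": -0.0891}, {"az": -0.1337}, {"az": -0.1783}, {"az": -0.226}]'
python3 -c "
from h import *
f=np.radians(-114.4);o=np.array([np.cos(f),np.sin(f)]);w=np.radians(155.6);t=np.array([np.cos(w),np.sin(w)])
go(AX+44*o-27*t,137,w)"
```

```text
clock: 4.85
eef_pos: [593.0, 33.7, 205.3]
eef_rot: [3.135, -0.001, 1.307]
wrist_force: [-0.2, -0.5, 0.6]
finger_gap: 0.1
finger_force: 0.0
clock: 5.35
eef_pos: [591.1, 33.6, 199.7]
eef_rot: [-3.141, -0.0, 2.013]
wrist_force: [0.3, 0.1, 0.1]
finger_gap: 0.7
finger_force: 0.0
clock: 5.85
eef_pos: [591.1, 33.6, 199.7]
eef_rot: [-3.141, -0.001, 2.723]
wrist_force: [0.8, -0.1, -0.4]
finger_gap: 0.3
finger_force: 0.0
tool shift [-4.80410e+01 -1.79052e+02  6.27320e+01  7.00000e-03] disp xy 0.0 71.5 rot [-3.141e+00 -1.000e-03  2.723e+00] clk 5.85 q6 -1.16 F [ 0.8 -0.1 -0.4]
```

Converted, -179 mm / 250 = -0.716, -132 mm / 250 = -0.528.

```bash

python3 nudge.py '[{"sx": -0.048, "sy": -0.176}, {"sx": -0.096, "sy": -0.352}, {"sx": -0.144, "sy": -0.528}, {"sx": -0.192, "sy": -0.716}, {"sx": -0.192, "sy": -0.716}]'
python3 - <<'E'
from h import *
f=np.radians(-114.4);o=np.array([np.cos(f),np.sin(f)]);w=np.radians(155.6);t=np.array([np.cos(w),np.sin(w)])
go(AX+44*o-27*t,137,w)
p,d=manip.camera('scene');cv2.imwrite('pics/s1.png',cv2.resize(p[130:300,130:330,::-1],None,fx=3.5,fy=3.5))
P=cloud('scene',d)[180:290,165:310];z=P[...,2];D=(P[...,:2]-C);dx=D@X;dy=D@Y
m=(z>138)&(z<152)&(abs(dx)<28)&(dy>20)&(dy<110);print("fin",m.sum(),dx[m].mean(),dy[m].mean(),dy[m].min(),dy[m].max())
E
```

```text
clock: 6.35
eef_pos: [560.0, -153.9, 199.7]
eef_rot: [-3.14, -0.001, 2.712]
wrist_force: [0.8, 0.8, 0.4]
finger_gap: 0.4
finger_force: 0.0
tool shift [-1.4300e-01  4.9010e+00  6.2704e+01 -4.0000e-03] disp xy 18.5 -117.6 rot [-3.140e+00 -1.000e-03  2.712e+00] clk 6.35 q6 -1.47 F [0.8 0.8 0.4]
fin 106 3.3085434754845053 45.84619380237836 41.06324939096902 48.75758394014515
```

View pics/s1.png

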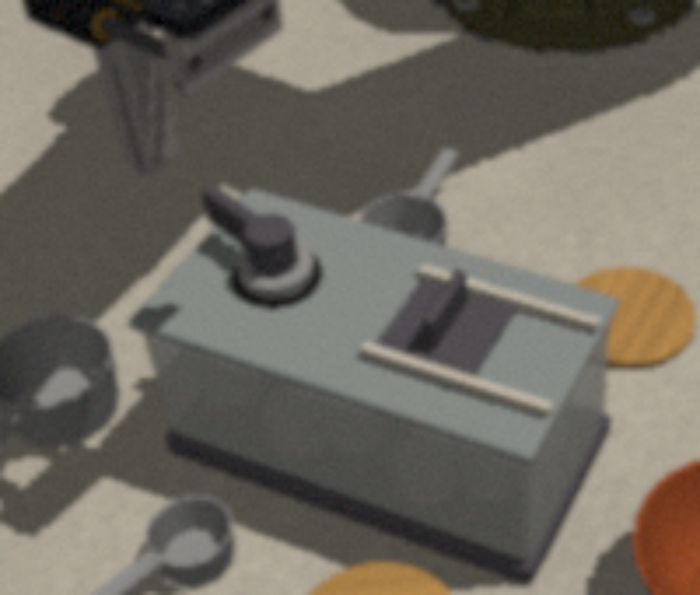

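The shutter now covers the mouth: the fin at (445,310) lies at y of about 45.8. The fingers, at (150,160), are clear on the anticlockwise side of the lever at (230,210). Next I'll descend and approach.

Converted, 62 mm / 250 = 0.248, 50 mm / 250 = 0.2.

```bash

python3 nudge.py '[{"sy": 0.02, "sz": 0.1}, {"sy": 0.02, "sz": 0.2}, {"sy": 0.02, "sz": 0.248}, {"sy": 0.02, "sz": 0.248}]'
python3 nudge.py '[{"sx": 0.016}, {"sx": 0.032}, {"sx": 0.04}, {"sx": 0.04}]'
python3 - <<'E'
from h import *
s=manip.read_state();w=s["eef_rot"][2];d=AX-s["eef_pos"][:2];print("axis in tool",d@[np.cos(w),np.sin(w)],d@[np.sin(w),-np.cos(w)],s["wrist_force"],s["moment"])
E
```

```text
clock: 6.8
eef_pos: [562.8, -143.7, 136.8]
eef_rot: [-3.141, -0.003, 2.718]
wrist_force: [-0.6, 0.7, -0.7]
finger_gap: 0.4
finger_force: 0.0
clock: 7.2
eef_pos: [554.2, -140.6, 139.2]
eef_rot: [3.141, 0.001, 2.717]
wrist_force: [0.4, 0.4, 0.1]
finger_gap: 0.7
finger_force: 0.0
axis in tool 15.996793028988376 39.166691158703756 [0.41790944 0.35358043 0.07519095] [ 0.04137886 -0.13132974 -0.00535741]
```

Converted, 8 mm / 250 = 0.032, -1.2 mm / 250 = -0.0048, 0.15 rad / 3.1416 = 0.0477.

```bash
cat > f.py <<'E'
from h import *
s=manip.read_state();w=s["eef_rot"][2];F=s["wrist_force"];d=AX-s["eef_pos"][:2];x=np.array([np.cos(w),np.sin(w)]);y=np.array([x[1],-x[0]])
print("clk %.2f turned %.3f push %.1f lat %.1f fz %.1f ffing %.1f axis(%.1f,%.1f) z %.1f q6 %.2f"%(s["clock"],2.717-w,-F[:2]@x,F[:2]@y,F[2],s["finger_force"],d@x,d@y,s["eef_pos"][2],s["joints"][5]))
E
N="python3 f.py"
python3 nudge.py '[{"sx": 0.008, "sy": -0.0028, "az": 0.0159}, {"sx": 0.016, "sy": -0.0048, "az": 0.0318}, {"sx": 0.024, "sy": -0.0068, "az": 0.0477}, {"sx": 0.032, "sy": -0.008, "az": 0.0637}, {"sx": 0.032, "sy": -0.008, "az": 0.0637}]' >/dev/null; $N
python3 nudge.py '[{"sx": 0.008, "sy": -0.0028, "az": 0.0159}, {"sx": 0.016, "sy": -0.0048, "az": 0.0318}, {"sx": 0.024, "sy": -0.0068, "az": 0.0477}, {"sx": 0.032, "sy": -0.008, "az": 0.0637}, {"sx": 0.032, "sy": -0.008, "az": 0.0637}]' >/dev/null; $N
python3 nudge.py '[{"sx": 0.008, "sy": -0.0028, "az": 0.0159}, {"sx": 0.016, "sy": -0.0048, "az": 0.0318}, {"sx": 0.024, "sy": -0.0068, "az": 0.0477}, {"sx": 0.032, "sy": -0.008, "az": 0.0637}]' >/dev/null; $N
```

```text
clk 7.70 turned 0.201 push -0.8 lat 0.3 fz -0.5 ffing 0.0 axis(16.1,38.8) z 138.8 q6 -1.26
clk 8.20 turned 0.400 push 1.0 lat -0.6 fz 1.1 ffing 0.6 axis(16.2,38.4) z 138.8 q6 -1.06
clk 8.60 turned 0.600 push 0.7 lat -1.3 fz 0.1 ffing 0.7 axis(16.1,38.0) z 138.6 q6 -0.86
```

Converted, 3.9 mm / 250 = 0.0156, 1.9 mm / 250 = 0.0076, 0.05 rad / 3.1416 = 0.0159.

```bash
N="python3 f.py"
python3 nudge.py '[{"sx": 0.0076, "sy": -0.0032, "az": 0.0159}, {"sx": 0.0156, "sy": -0.006, "az": 0.0318}]' >/dev/null; $N
python3 nudge.py '[{"sx": 0.0076, "sy": -0.0032, "az": 0.0159}, {"sx": 0.0156, "sy": -0.006, "az": 0.0318}]' >/dev/null; $N
python3 nudge.py '[{"sx": 0.0076, "sy": -0.0032, "az": 0.0159}, {"sx": 0.0156, "sy": -0.006, "az": 0.0318}]' >/dev/null; $N
```

```text
clk 8.80 turned 0.700 push 2.1 lat -0.6 fz -0.4 ffing 0.7 axis(16.0,38.1) z 138.6 q6 -0.75
clk 9.00 turned 0.800 push 1.7 lat -0.2 fz -0.1 ffing 0.7 axis(16.0,38.2) z 138.6 q6 -0.65
clk 9.20 turned 0.900 push 1.3 lat -0.6 fz -0.4 ffing 0.7 axis(16.0,38.3) z 138.6 q6 -0.55
```

Converted, 3.9 mm / 250 = 0.0156, 1.9 mm / 250 = 0.0076, 0.05 rad / 3.1416 = 0.0159.

```bash
N="python3 f.py"
python3 nudge.py '[{"sx": 0.0076, "sy": -0.0032, "az": 0.0159}, {"sx": 0.0156, "sy": -0.006, "az": 0.0318}]' >/dev/null; $N
python3 nudge.py '[{"sx": 0.0076, "sy": -0.0032, "az": 0.0159}, {"sx": 0.0156, "sy": -0.006, "az": 0.0318}]' >/dev/null; $N
python3 nudge.py '[{"sx": 0.0076, "sy": -0.0032, "az": 0.0159}, {"sx": 0.0156, "sy": -0.006, "az": 0.0318}]' >/dev/null; $N
```

```text
clk 9.40 turned 1.000 push 2.1 lat 0.1 fz 0.0 ffing 0.7 axis(16.0,38.4) z 138.6 q6 -0.44
clk 9.60 turned 1.100 push 1.5 lat -0.4 fz 0.1 ffing 0.7 axis(16.0,38.5) z 138.6 q6 -0.34
clk 9.80 turned 1.200 push 0.7 lat -0.2 fz -0.9 ffing 0.7 axis(16.0,38.6) z 138.5 q6 -0.23
```

Converted, 3.9 mm / 250 = 0.0156, 1.9 mm / 250 = 0.0076, 0.1 rad / 3.1416 = 0.0318.

```bash
N="python3 f.py"
python3 nudge.py '[{"sx": 0.0076, "sy": -0.0032, "az": 0.0159}, {"sx": 0.0156, "sy": -0.006, "az": 0.0318}]' >/dev/null; $N
python3 nudge.py '[{"sx": 0.0076, "sy": -0.0032, "az": 0.0159}, {"sx": 0.0156, "sy": -0.006, "az": 0.0318}]' >/dev/null; $N
python3 nudge.py '[{"sx": 0.0076, "sy": -0.0032, "az": 0.0159}, {"sx": 0.0156, "sy": -0.006, "az": 0.0318}]' >/dev/null; $N
```

```text
clk 10.00 turned 1.300 push 1.5 lat 0.3 fz -0.2 ffing 0.6 axis(16.0,38.6) z 138.6 q6 -0.12
clk 10.20 turned 1.400 push 4.4 lat 1.4 fz -0.2 ffing 2.3 axis(16.2,38.6) z 138.6 q6 -0.02
clk 10.40 turned 1.500 push 7.9 lat 2.4 fz -0.2 ffing 3.9 axis(16.8,38.6) z 138.6 q6 0.09
```

That is the seat: the push force is rising. I'll take smaller steps now.

Converted, 1.2 mm / 250 = 0.0048, -0.5 mm / 250 = -0.002, 0.03 rad / 3.1416 = 0.0095.

```bash
N="python3 f.py"
python3 nudge.py '[{"sx": 0.0048, "sy": -0.002, "az": 0.0095}, {"sx": 0.0048, "sy": -0.002, "az": 0.0095}]' >/dev/null; $N
python3 nudge.py '[{"sx": 0.0048, "sy": -0.002, "az": 0.0095}, {"sx": 0.0048, "sy": -0.002, "az": 0.0095}]' >/dev/null; $N
```

```text
clk 10.60 turned 1.529 push 6.2 lat 1.4 fz -0.7 ffing 3.1 axis(16.6,38.7) z 138.6 q6 0.12
clk 10.80 turned 1.559 push 4.2 lat 1.6 fz -0.6 ffing 2.3 axis(16.4,38.7) z 138.6 q6 0.16
```

Converted, 1.2 mm / 250 = 0.0048, -0.5 mm / 250 = -0.002, 0.03 rad / 3.1416 = 0.0095.

```bash
N="python3 f.py"
python3 nudge.py '[{"sx": 0.0048, "sy": -0.002, "az": 0.0095}, {"sx": 0.0048, "sy": -0.002, "az": 0.0095}]' >/dev/null; $N
python3 nudge.py '[{"sx": 0.0048, "sy": -0.002, "az": 0.0095}, {"sx": 0.0048, "sy": -0.002, "az": 0.0095}]' >/dev/null; $N
```

```text
clk 11.00 turned 1.589 push -0.0 lat 0.3 fz 0.1 ffing 0.0 axis(15.8,39.0) z 138.5 q6 0.19
clk 11.20 turned 1.619 push -0.4 lat -0.2 fz -0.0 ffing 0.0 axis(15.7,39.1) z 138.5 q6 0.22
```

The resistance has dropped to zero, so it clicked. I'll back off anticlockwise, lift, and check.

Converted, -70 mm / 250 = -0.28, -30 mm / 250 = -0.12.

```bash

python3 nudge.py '[{"sx": -0.024}, {"sx": -0.048}, {"sx": -0.048, "sz": -0.12}, {"sx": -0.048, "sz": -0.28}, {"sx": -0.048, "sz": -0.28}]'
python3 nudge.py '[{"sy": -0.18}, {"sy": -0.36}, {"sy": -0.54}, {"sy": -0.72}, {"sy": -0.72}]'
python3 - <<'E'
from h import *
for n in("top","scene"):
    p,d=manip.camera(n)
    if n=="scene": cv2.imwrite('pics/s2.png',cv2.resize(p[130:330,100:380,::-1],None,fx=2.8,fy=2.8))
    P=cloud(n,d);D=P[...,:2]-C;dx=D@X;dy=D@Y;z=P[...,2]
    m=(z>138)&(z<152)&(abs(dx)<28)&(dy>20)&(dy<110);print(n,"fin",m.sum(),dy[m].mean() if m.any() else 0)
    m=(z>138)&(z<165)&(np.hypot(dx,dy+65)<70)
    r=np.hypot(dx,dy+65);k=m&(r>20);print("lever",k.sum(),np.degrees(np.arctan2((dy[k]+65).mean(),dx[k].mean())) if k.any() else 0,"was -99.4")
E
```

```text
clock: 11.7
eef_pos: [509.7, -106.3, 213.3]
eef_rot: [3.134, -0.002, 1.097]
wrist_force: [-0.0, -0.4, -0.1]
finger_gap: 0.1
finger_force: 0.0
clock: 12.2
eef_pos: [345.0, -22.0, 208.3]
eef_rot: [3.141, -0.0, 1.099]
wrist_force: [0.3, 0.4, -0.5]
finger_gap: 0.4
finger_force: 0.0
top fin 112 45.27110776902594
lever 152 155.8117656278029 was -99.4
scene fin 108 45.993501713594235
lever 157 151.55673079845252 was -99.4
```

View pics/s2.png

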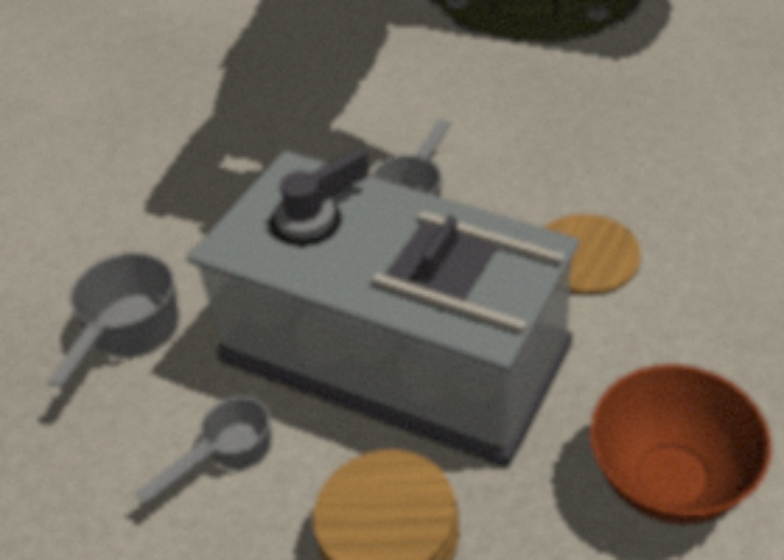

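The lever at (340,175) has turned about 1.86 rad in all. That matches the seat at about 1.3 rad plus one 0.52 rad click. The shutter is shut, with the fin at (440,245), and the bystanders have not been moved.

```bash
python3 -c "
from cell import manip
print(manip.sign_off())"
```

```text
the job is handed in; nothing more can be done
None
```

I pushed the shutter fully shut against its stop, then turned the lever knob clockwise to one clutch click and backed off; the bystanders looked undisturbed, and I handed the job in about 12 s into the 48 s limit.

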